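# Let a spare cell roll out of the desk dispenser

### The job

Press the lever beside the battery dispenser down to its stop so that the clear lid lifts, and keep it pressed until the big cell has rolled out and lies still in the tray. Then let the lever come up slowly under the fingers, so that the lid closes gently over a second or more and does not slam. Work the lid only by its lever: do not touch the lid or the cell, pick nothing up, and leave the other things on the desk where they are.

Things in the scene. Friction and masses are not known exactly. Their poses are not given: they have to be found in the camera images.
- dispenser: Grey battery dispenser fixed to desk, 200 mm long (its x, from -89 to +111 mm), 85 mm wide (y), 100 mm high to the lid hinge. Origin on the desk under it. A 67 mm wide channel slopes down by 12 degrees towards its own +x; the covered part lies at x below +22 mm, the open tray at x = +25 to +105 mm (walls 52 mm high). z up.
- lever_pad (a point): Top middle of the black pad (34 x 30 x 6 mm) at the end of the steel lever, which is 90 mm long, off the dispenser's +y side (y = +85 mm), pointing to its -x. Lid shut: dispenser x -154 mm, height 134 mm; at the stop x -155 mm, height 72 mm. Only desk is below it. Pressing takes 3 to 5 N; spring and lid weight push it back up, and let go it slams.
- lid (a joint): Angle of the lid and its lever, which turn as one about a shaft along the dispenser's y (x = -70 mm, height 100 mm): 0 shut, grows as the pad is pressed down, 0.70 rad at the stop (pad 62 mm lower). Shutting faster than 2.5 rad/s (about 0.22 m/s at the pad) is a slam.
- lid_edge (a point): Top middle of the free (+x) edge of the clear plastic lid: 97 mm long, 84 mm wide, 4 mm thick, hinged at the dispenser's x = -70 mm, with a lip 52 mm deep under this edge that holds the cell back. Shut: dispenser x +25 mm, height 105 mm. Swings up over the tray when the lever is pressed. Not to be touched.
- tray_middle (a point): Middle of the sloping floor of the open tray, at dispenser x = +65 mm.
- cell: Loose round battery cell, black sleeve with a steel band at one end, 33 mm in diameter, 61 mm long along its own y, about 140 g. Origin at its centre. Starts lying across the channel behind the lid's lip (dispenser x about +3 mm); rolls down by itself once the lid is up and comes to rest against the tray's end wall (dispenser x about +88 mm, centre 40 mm above the desk).
- mug: White mug, 80 mm across, 95 mm high, handle at its +y. Origin at the middle of its underside. Bystander.
- spool: Spool of solder wire standing upright, black end discs, steel-coloured middle, 56 mm across, 52 mm high. Origin at the middle of its underside. Bystander.
- mouse: Black computer mouse, 100 by 60 mm, 32 mm high. Origin at the middle of its underside. Bystander.

How it is judged:
By the outcome, as a careful person would: the job done as asked, in the order asked, and still so for the second after the job is handed in, with the robot touching nothing.
It also fails if it takes over 32 s, if anything falls off the work surface, if the arm or the gripper's body presses on something with over 40 N, if the wrist force passes 120 N, or if a joint passes its speed limit or range.

### The arm

A 6-joint arm with a two-finger parallel gripper is mounted at the origin on the work surface. World frame = base frame: x ahead of the robot, y to its left, z up, the work surface at z = 0. Lengths are in m, angles in rad, forces in N, time in s.
With the tool pointing down it reaches from about 0.225 to 0.875 m from the base axis. Payload 3.4 kg.
Tool frame: the origin (TCP) lies at the very end of the fingers, on their centre line; the grasp point (between the pads) lies 19 mm behind it; z points along the fingers, x is the direction in which the jaws open and shut, and the axes are right-handed (so a half turn about z gives the same grasp; the last joint's range is limited). The gripper opens to 85 mm and grips with 20 to 120 N. Pads are 22 mm wide; open, the fingers measure 114 mm over their backs; the gripper's body (76 mm by 85 mm) begins 54 mm behind the grasp point. The pads swing forward as they close: fully open they stand 13 mm farther back than shut.
Start: joints at [1.028, 0.276, 1.505, -0, 1.361, -0.121], TCP at [0.235, 0.525, 0.231] pointing down, gripper open.
Joint ranges: [-2.89, 2.89], [-0.75, 2.08], [0.22, 2.7], [-1.18, 4.32], [0.11, 2.71], [-2.7, 2.7]. Speed limits (rad/s): [2.57, 2.57, 3.14, 3.14, 3.14, 3.14].

### API

Orientations are given as a unit quaternion [w, x, y, z].
In Python, from rig import manip gives the robot as it stands.
- The arm moves only by the tool send_rows, never from a script. Its argument "increments" is a list of rows, each a list of 5 numbers: the opening, from 0 (shut) to 1 (fully open), then the shift along the tool's x, y, z in m, then the turn about the tool's z in rad. A call has 1 to 8 rows; each row shifts and turns the commanded pose from where the row before left it, along the tool's axes as they then stand; what a row does not reach is not made up. A row lasts 1/8 s, in which the tool goes at most 62.5 mm and 10.7 degrees, less where a joint would pass 70% of its speed; a pose out of reach is approached as far as the arm can. A call is refused whole if a number of a shift passes 0.0625 or a number of a turn 0.188, either way. A call with a gripper value outside its range is refused whole. The fingers move at their own pace and stop on an object; "squeeze" is the grip in N (left out, the last holds). Time passes only in rows, so rows that do not move let the fingers close. It gives the time, the measured TCP pose, the force and the opening at its end, in the units of the state.
- manip.get_state(): the state, without advancing time (a new reading comes with each control period).
- manip.get_image(name): name is "side" or "top"; returns the picture (480x640x3 uint8, red, green, blue); there is no depth.
- manip.calibration(name): a dict with "fx", "fy", "cx", "cy" (pixels), "camera_from_world" (4x4, takes a point from world to camera coordinates). Camera axes: x right, y up, looking along -z (the intrinsics and any distortion apply to the point x, -y, -z); pixel columns grow to the right and rows downward; lengths in m; the calibration is good to about 2 mm. A picture is of the moment at which its call begins. calibration takes no time and is no camera call.
- manip.sign_off(): hands the job in, once; it reports no verdict.
The state is a dict: "clock": time; "qpos": joint angles; "qd": joint speeds; "effort": joint torques, N m; "position": TCP position; "ee_rot": TCP orientation; "contact_force": force on the tool from outside, world axes, zero at the start; "moment": the same for the moment, N m; "width": finger opening in m.
Only numpy, scipy, OpenCV 4.12 (cv2) and the standard library are available. Lean on these libraries where they do the work, as an engineer would, in place of code of your own. Each camera call takes 0.05 s, during which the arm holds its last target.

## Working session

There is one attempt and no reset: what is moved stays moved. The work goes in short steps, Python scripts to look and compute and a tool call to move; the robot and the scene stay as the last step left them, time stands still between calls to the robot, and variables do not carry over. Pictures are saved under pics/ and viewed, and the job is handed in when it is done.

Besides the shell and the picture viewer there is one more tool, called after ">>>" as name(argument=value, ...), one argument or row to a line, values as JSON. send_rows: Moves the arm, as the interface text tells. Its arguments: {"type":"object","properties":{"increments":{"type":"array","items":{"type":"array","items":{"type":"number"}}},"squeeze":{"type":"number"}},"required":["increments"]}

```bash
mkdir -p pics
python3 - <<'E'
from rig import manip
import cv2
print(manip.get_state())
for n in ("side","top"):
    im=manip.get_image(n); cv2.imwrite(f"pics/{n}0.png",im[:,:,::-1]); c=manip.calibration(n); print(n,c)
E
```

```text
{'clock': 0.0, 'qpos': array([ 1.02798783e+00,  2.76577255e-01,  1.50613672e+00,  1.66103603e-05,
        1.36070514e+00, -1.20992257e-01]), 'qd': array([ 0.00117053,  0.00080562,  0.00141524,  0.00071549,  0.00083109,
       -0.00050593]), 'effort': array([-1.54516871e-03, -4.16774368e+01, -2.45803535e+01, -2.90772969e-04,
        1.11418316e-02, -2.76962044e-05]), 'position': array([0.23513334, 0.52414146, 0.2304484 ]), 'ee_rot': array([ 3.92797691e-04,  8.39470121e-01,  5.43405081e-01, -8.24479563e-04]), 'contact_force': array([ 0.67747836, -0.75719987,  0.36012218]), 'moment': array([-0.00784792,  0.00689977,  0.01763059]), 'width': 0.08560361366557931}
side {'fx': 434.6625319760691, 'fy': 434.6625319760691, 'cx': 317.8491954844794, 'cy': 236.0843547464111, 'camera_from_world': array([[-0.97469174, -0.22312132,  0.01388847,  0.58307914],
       [ 0.16561235, -0.67894464,  0.71526689, -0.18195713],
       [-0.15016179,  0.69946483,  0.69871338, -0.90144287],
       [ 0.        ,  0.        ,  0.        ,  1.        ]])}
top {'fx': 438.6487972686104, 'fy': 438.6487972686104, 'cx': 314.41963013793566, 'cy': 237.332438297917, 'camera_from_world': array([[ 1.79858911e-03, -9.99998099e-01, -7.52699183e-04,
         1.78317941e-02],
       [ 9.86835774e-01,  1.65319088e-03,  1.61717107e-01,
        -6.25035916e-01],
       [-1.61715556e-01, -1.03365311e-03,  9.86836871e-01,
        -7.73165841e-01],
       [ 0.00000000e+00,  0.00000000e+00,  0.00000000e+00,
         1.00000000e+00]])}
```

View pics/side0.png

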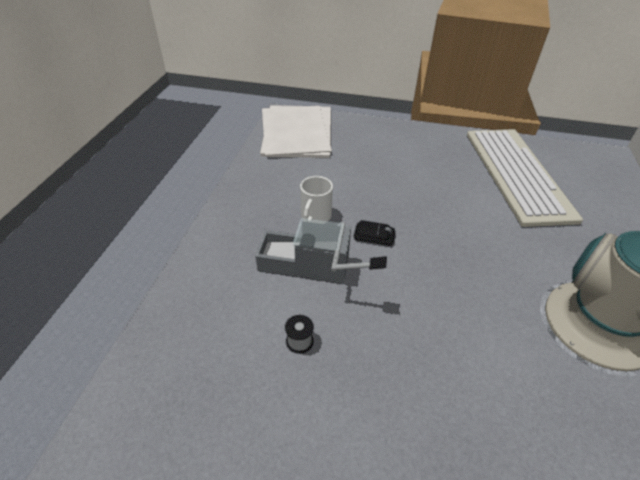

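View pics/top0.png

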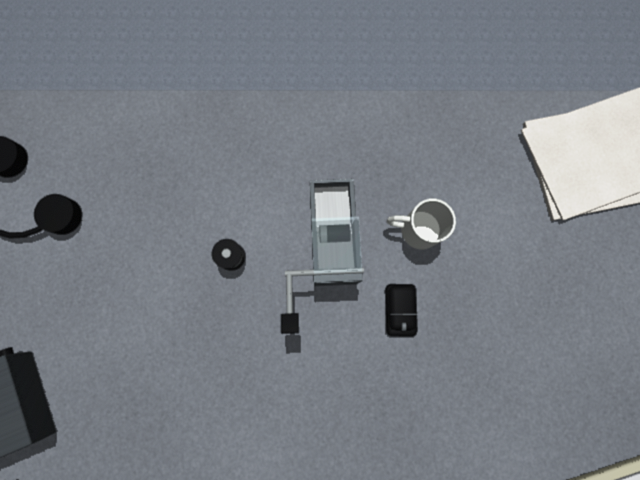

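```bash
cat > h.py <<'E'
import numpy as np,cv2
from rig import manip
def ray(n,u,v):
    c=manip.calibration(n);T=c["camera_from_world"]
    d=np.array([(u-c["cx"])/c["fx"],-(v-c["cy"])/c["fy"],-1.])
    R=T[:3,:3];return -R.T@T[:3,3],R.T@d
def onz(n,u,v,z):
    o,d=ray(n,u,v);return o+d*(z-o[2])/d[2]
def tri(a,b):
    (o1,d1),(o2,d2)=ray(*a),ray(*b)
    s=np.linalg.lstsq(np.c_[d1,-d2],o2-o1,rcond=None)[0]
    p,q=o1+d1*s[0],o2+d2*s[1];return (p+q)/2,np.linalg.norm(p-q)
def blobs(im,box,thr):
    x0,y0,x1,y1=box;m=(im[y0:y1,x0:x1].max(2)<thr).astype(np.uint8)
    n,l,s,c=cv2.connectedComponentsWithStats(m)
    return [(s[i].tolist(),(c[i]+[x0,y0]).round(2).tolist()) for i in range(1,n) if s[i][4]>30]
E
python3 - <<'E'
from h import *
t=cv2.imread("pics/top0.png");s=cv2.imread("pics/side0.png")
for th in(25,40):
    print(blobs(t,(270,300,320,360),th),blobs(s,(360,250,400,320),th))
cv2.imwrite("pics/z0.png",np.hstack([cv2.resize(t[170:370,260:390],None,fx=3,fy=3,interpolation=2),cv2.resize(s[210:310,250:400],(400,600)[0:1]+(600,),interpolation=2)]))
p=onz("top",289.5,323,.134);print(p)
print(tri(("top",289.5,323),("side",377.5,263)))
# dispenser axis at lever, tray end corners
for uv in [(313,182),(354,181)]: print(onz("top",*uv,.052))
for uv in [(286,273),(363,270)]: print(onz("top",*uv,.1))
E
```

```text
[([12, 14, 16, 13, 48], [289.52, 317.71])] []
[([11, 13, 17, 21, 313], [289.42, 323.08])] [([11, 8, 15, 10, 122], [377.86, 262.57])]
[0.46943667 0.0593028  0.134     ]
(array([0.46877984, 0.05952226, 0.12976161]), np.float64(0.001054992301226932))
[0.73222575 0.02182914 0.052     ]
[ 0.73433229 -0.05673112  0.052     ]
[0.55391007 0.06826006 0.1       ]
[ 0.55937441 -0.06594729  0.1       ]
```

View pics/z0.png

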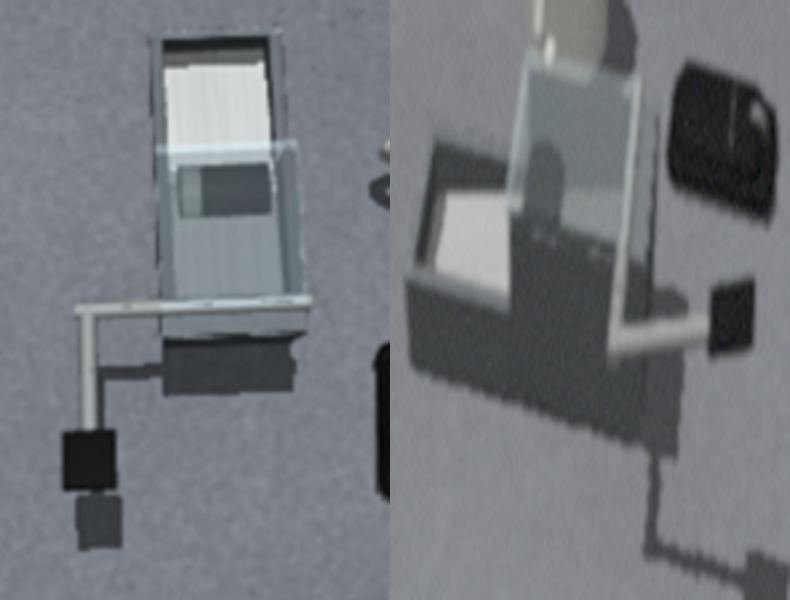

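>>> send_rows(
  increments=[
    [0,-0.037,0.0455,0,0],
    [0,-0.037,0.0455,0,0],
    [0,-0.037,0.0455,0,0],
    [0,-0.037,0.0455,0,0],
    [0,-0.037,0.0455,0,0],
    [0,-0.037,0.0455,0,0],
    [0,-0.037,0.0455,0,0],
    [0,0,0,0,0],
  ],
  squeeze=40,
)

```text
clock: 1.1
position: [0.4215, 0.1545, 0.231]
ee_rot: [0.001, 0.841, 0.541, -0.0]
contact_force: [-0.2, 0.8, -0.1]
width: 0.0002
```

>>> send_rows(
  increments=[
    [0,0,0,0,-0.15],
    [0,0,0,0,-0.15],
    [0,0,0,0,-0.15],
    [0,0,0,0,0],
    [0,0,0,0,0],
  ],
)

```text
clock: 1.72
position: [0.4195, 0.1586, 0.2312]
ee_rot: [-0.0, 0.697, 0.717, -0.0]
contact_force: [-0.3, -0.8, -0.6]
width: -0.0002
```

```bash
cat > st.py <<'E'
from h import *
from scipy.spatial.transform import Rotation as R
def show(tgt):
    s=manip.get_state();q=s["ee_rot"];r=R.from_quat([q[1],q[2],q[3],q[0]])
    print(s["clock"],s["position"].round(4),s["contact_force"].round(2),s["width"]);print(r.as_matrix().round(3))
    print("tool delta",r.inv().apply(np.array(tgt)-s["position"]).round(4))
if __name__=="__main__": show([.4695,.0595,.15])
E
python3 st.py
```

```text
1.725 [0.4195 0.1586 0.2312] [-0.26 -0.76 -0.56] -0.0001923905636557248
[[-0.027  1.    -0.   ]
 [ 1.     0.027  0.   ]
 [ 0.    -0.    -1.   ]]
tool delta [-0.1004  0.0473  0.0812]
```

>>> send_rows(
  increments=[
    [0,-0.034,0.016,0,0],
    [0,-0.034,0.016,0,0],
    [0,-0.0325,0.0155,0.02,0],
    [0,0,0,0.02,0],
    [0,0,0,0.02,0],
    [0,0,0,0,0],
    [0,0,0,0,0],
  ],
)

```text
clock: 2.6
position: [0.4708, 0.0591, 0.1719]
ee_rot: [0.0, 0.697, 0.717, 0.0]
contact_force: [-0.7, -0.0, 0.6]
width: -0.0001
```

Run:
```python
from st import *
show([.4695,.0595,.134])
for n,b in (("top",(220,150,420,400)),("side",(250,150,450,350))):
    im=manip.get_image(n)[:,:,::-1];cv2.imwrite(f"pics/{n}1.png",cv2.resize(im[b[1]:b[3],b[0]:b[2]],None,fx=3 if n=="side" else 2.4,fy=3 if n=="side" else 2.4,interpolation=2)[:600])
```

```text
2.6 [0.4708 0.0591 0.1719] [-0.75 -0.01  0.58] -9.799901715394142e-05
[[-0.028  1.     0.001]
 [ 1.     0.028  0.   ]
 [ 0.     0.001 -1.   ]]
tool delta [ 0.0005 -0.0013  0.0379]
```

View pics/side1.png

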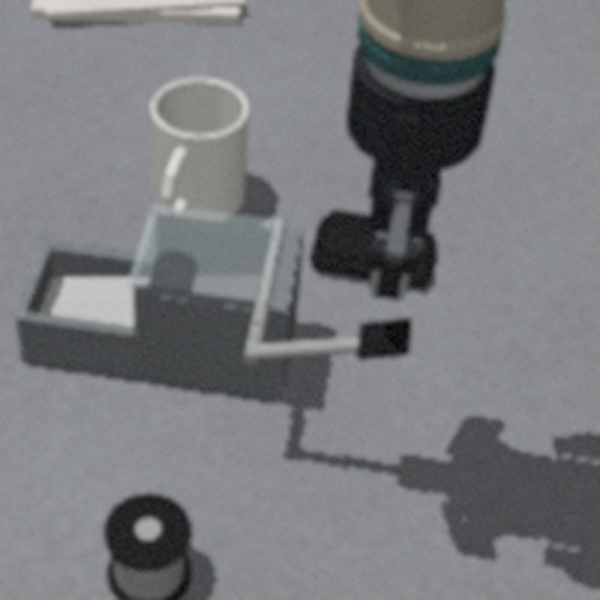

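View pics/top1.png

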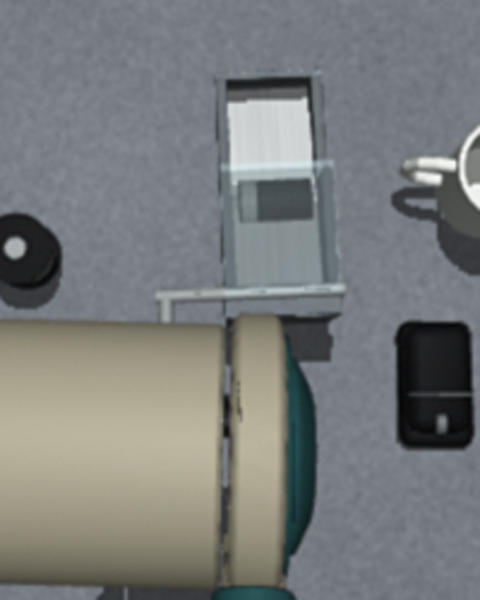

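>>> send_rows(
  increments=[
    [0,0,-0.003,0.015,0],
    [0,0,0,0.012,0],
    [0,0,0,0.008,0],
    [0,0,0,0.008,0],
    [0,0,0,0.008,0],
    [0,0,0,0,0],
  ],
)

```text
clock: 3.45
position: [0.4673, 0.0587, 0.1197]
ee_rot: [-0.0, 0.697, 0.717, -0.0]
contact_force: [-0.0, -0.1, 0.2]
width: 0.0001
```

Run:
```python
from st import *
show([.4665,.0595,.072])
for n,b in (("side",(250,150,450,350)),):
    im=manip.get_image(n)[:,:,::-1];cv2.imwrite(f"pics/{n}2.png",cv2.resize(im[b[1]:b[3],b[0]:b[2]],None,fx=3 if n=="side" else 2.4,fy=3 if n=="side" else 2.4,interpolation=2)[:600])
```

```text
3.45 [0.4673 0.0587 0.1197] [-0.05 -0.1   0.21] 0.00014067796506240206
[[-0.028  1.    -0.   ]
 [ 1.     0.028  0.   ]
 [ 0.    -0.    -1.   ]]
tool delta [ 0.0008 -0.0008  0.0477]
```

View pics/side2.png

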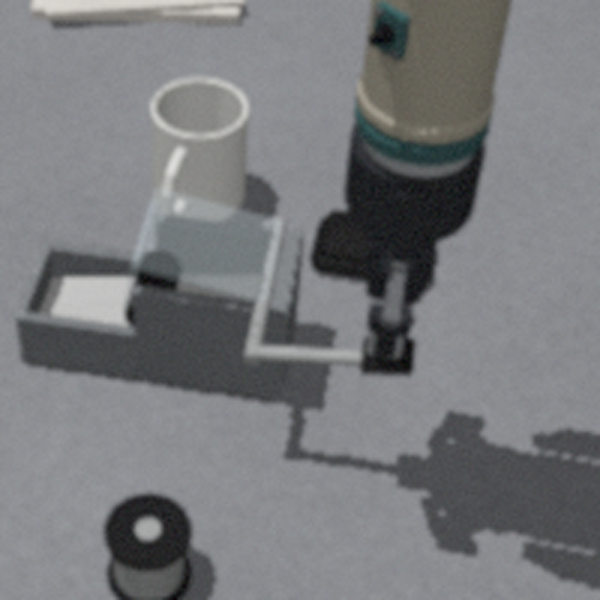

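>>> send_rows(
  increments=[
    [0,0,0,0.008,0],
    [0,0,0,0.008,0],
    [0,0,0,0.008,0],
    [0,0,0,0.008,0],
    [0,0,0,0.006,0],
    [0,0,0,0.004,0],
    [0,0,0,0.003,0],
    [0,0,0,0.001,0],
  ],
)

```text
clock: 4.5
position: [0.4682, 0.0587, 0.0747]
ee_rot: [0.001, 0.697, 0.717, 0.001]
contact_force: [0.0, 0.7, 8.0]
width: 0.0004
```

Run:
```python
from st import *
show([.4665,.0595,.072])
for n,b in (("side",(250,150,450,350)),):
    im=manip.get_image(n)[:,:,::-1];cv2.imwrite(f"pics/{n}3.png",cv2.resize(im[b[1]:b[3],b[0]:b[2]],None,fx=3 if n=="side" else 2.4,fy=3 if n=="side" else 2.4,interpolation=2)[:600])
```

```text
4.5 [0.4682 0.0587 0.0747] [0.   0.69 7.96] 0.0003699809543326317
[[-0.028  1.     0.002]
 [ 1.     0.028  0.   ]
 [ 0.     0.002 -1.   ]]
tool delta [ 0.0008 -0.0017  0.0027]
```

View pics/side3.png

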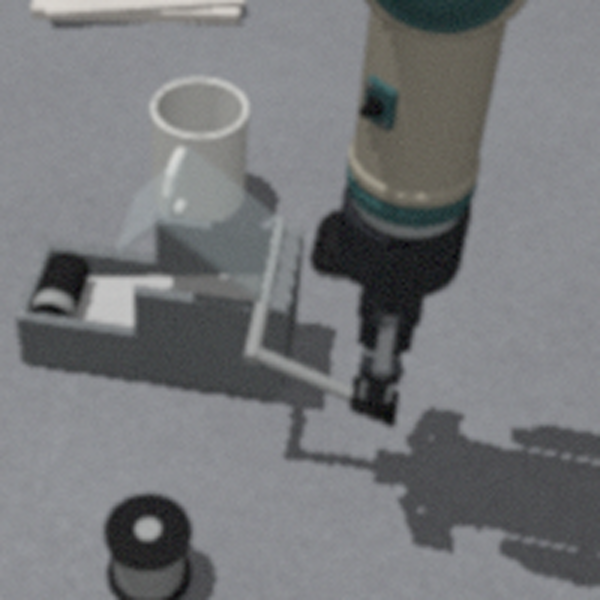

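>>> send_rows(
  increments=[
    [0,0,0,0.001,0],
    [0,0,0,0.001,0],
    [0,0,0,0,0],
    [0,0,0,0,0],
    [0,0,0,0,0],
    [0,0,0,0,0],
  ],
)

```text
clock: 5.3
position: [0.4684, 0.0588, 0.0741]
ee_rot: [0.001, 0.697, 0.717, 0.001]
contact_force: [-1.5, -0.2, 15.8]
width: -0.0
```

Run:
```python
from st import *
show([.4665,.0595,.072])
for i in (1,2):
    im=manip.get_image("top" if i==1 else "side")[:,:,::-1];cv2.imwrite(f"pics/s4_{i}.png",cv2.resize(im[150:350,220:420],None,fx=3,fy=3,interpolation=2))
```

```text
5.3 [0.4684 0.0588 0.0741] [-1.49 -0.17 15.8 ] -1.939741819882647e-05
[[-0.028  1.     0.003]
 [ 1.     0.028 -0.   ]
 [-0.     0.003 -1.   ]]
tool delta [ 0.0008 -0.0019  0.0021]
```

View pics/s4_1.png

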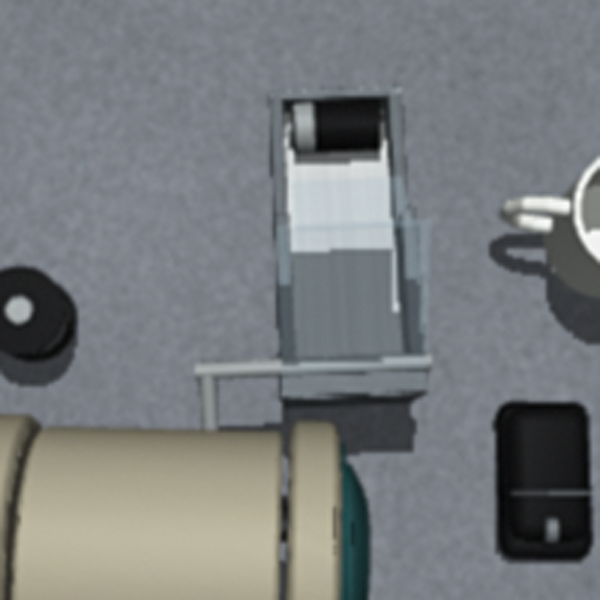

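View pics/s4_2.png

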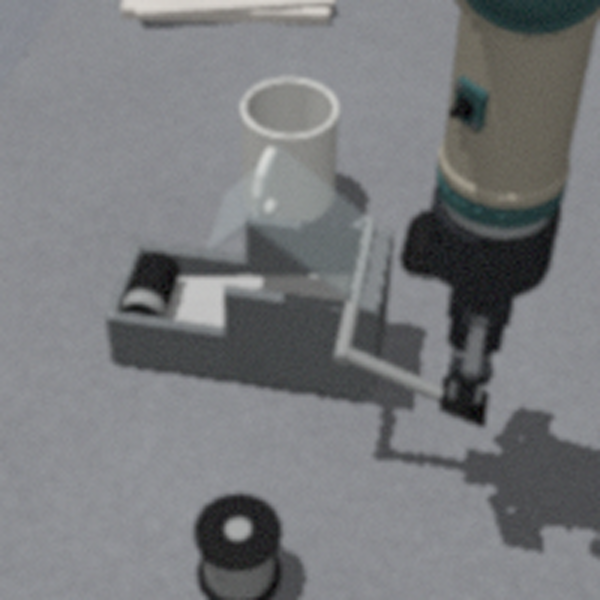

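>>> send_rows(
  increments=[
    [0,0,0,-0.002,0],
    [0,0,0,-0.0025,0],
    [0,0,0,-0.0025,0],
    [0,0,0,-0.0025,0],
    [0,0,0,-0.0025,0],
    [0,0,0,-0.0025,0],
    [0,0,0,-0.0025,0],
    [0,0,0,-0.0025,0],
  ],
)

```text
clock: 6.4
position: [0.4664, 0.0588, 0.0917]
ee_rot: [-0.001, 0.697, 0.717, -0.001]
contact_force: [-2.6, -1.2, 2.9]
width: 0.0
```

>>> send_rows(
  increments=[
    [0,0,0,-0.0025,0],
    [0,0,0,-0.0025,0],
    [0,0,0,-0.0025,0],
    [0,0,0,-0.0025,0],
    [0,0,0,-0.0025,0],
    [0,0,0,-0.0025,0],
    [0,0,0,-0.0025,0],
    [0,0,0,-0.0025,0],
  ],
)

```text
clock: 7.4
position: [0.4683, 0.0588, 0.1122]
ee_rot: [0.001, 0.697, 0.717, 0.001]
contact_force: [1.1, 0.5, 2.4]
width: -0.0003
```

>>> send_rows(
  increments=[
    [0,0,0,-0.0025,0],
    [0,0,0,-0.0025,0],
    [0,0,0,-0.0025,0],
    [0,0,0,-0.0025,0],
    [0,0,0,-0.0025,0],
    [0,0,0,-0.0025,0],
    [0,0,0,-0.0025,0],
    [0,0,0,-0.0025,0],
  ],
)

```text
clock: 8.4
position: [0.4673, 0.0587, 0.1319]
ee_rot: [-0.0, 0.697, 0.717, 0.0]
contact_force: [2.7, 0.4, 2.1]
width: -0.0001
```

>>> send_rows(
  increments=[
    [0,0,0,-0.0025,0],
    [0,0,0,-0.002,0],
    [0,0,0,-0.002,0],
    [0,0,0,-0.002,0],
    [0,0,0,-0.002,0],
    [0,0,0,-0.002,0],
    [0,0,0,-0.002,0],
    [0,0,0,-0.002,0],
  ],
)

```text
clock: 9.4
position: [0.4672, 0.0587, 0.1484]
ee_rot: [-0.0, 0.697, 0.717, -0.0]
contact_force: [-0.6, 0.2, -1.3]
width: 0.0003
```

Run:
```python
from st import *
show([.4665,.0595,.134])
im=manip.get_image("side")[:,:,::-1];cv2.imwrite(f"pics/s5.png",cv2.resize(im[150:350,220:420],None,fx=3,fy=3,interpolation=2))
```

```text
9.4 [0.4672 0.0587 0.1484] [-0.6   0.15 -1.32] 0.0002862426037770886
[[-0.028  1.    -0.   ]
 [ 1.     0.028  0.   ]
 [ 0.    -0.    -1.   ]]
tool delta [ 0.0008 -0.0007  0.0144]
```

View pics/s5.png

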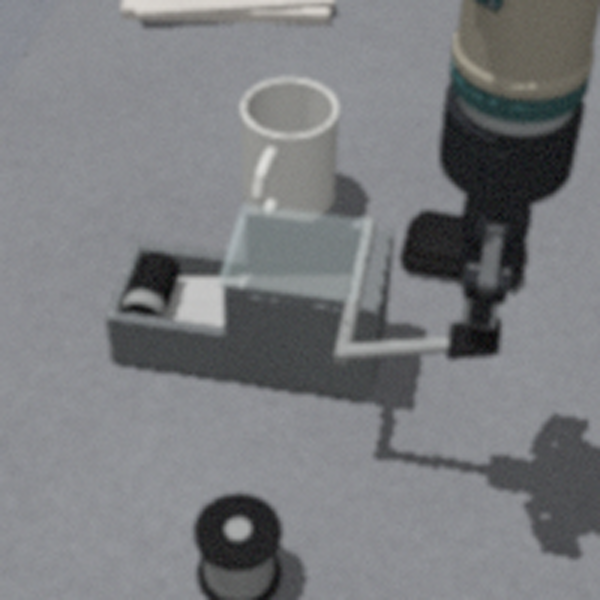

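Lid is shut, the cell is at the end of the tray (crop 150,283), and the lever is up. Now I raise the fingers clear.

>>> send_rows(
  increments=[
    [0,0,0,-0.01,0],
    [0,0,0,-0.02,0],
    [0,0,0,-0.02,0],
    [0,0,0,-0.02,0],
    [0,0,0,0,0],
    [0,0,0,0,0],
  ],
)

```text
clock: 10.2
position: [0.4668, 0.0587, 0.2179]
ee_rot: [-0.0, 0.697, 0.717, -0.0]
contact_force: [-0.6, -0.3, 0.1]
width: -0.0002
```

Run:
```python
from st import *
show([.4665,.0595,.134])
im=manip.get_image("side")[:,:,::-1];cv2.imwrite(f"pics/s6.png",cv2.resize(im[150:350,220:420],None,fx=3,fy=3,interpolation=2))
```

```text
10.2 [0.4668 0.0587 0.2179] [-0.61 -0.3   0.11] -0.0002494344230086486
[[-0.028  1.    -0.001]
 [ 1.     0.028  0.   ]
 [ 0.    -0.001 -1.   ]]
tool delta [ 0.0008 -0.0003  0.0839]
```

View pics/s6.png

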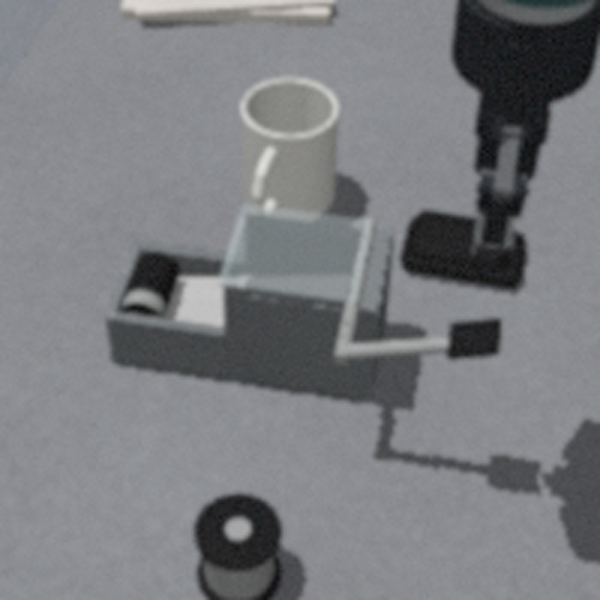

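The picture shows the fingers well clear of the pad (crop 475,338), the lid shut, and the cell still in the tray (150,283). The mug, spool and mouse haven't moved.

```bash
python3 -c "
from rig import manip
print(manip.sign_off())"
```

```text
the job is handed in; nothing more can be done
None
```

The job is done and handed in at about 10.2 s of the 32 s allowed. I pressed the pad with the shut fingers until it reached its stop, where the force rose to about 16 N. I held it there until two pictures about 0.8 s apart showed the cell lying in the same place against the tray's end wall.

I then let the lever up at about 0.02 m/s, so the lid took about 3 s to close. The fingers stayed in contact, with 2 to 3 N at each reading, until the pad was back at about its shut height.

In the last picture the lid is shut, the cell is at rest in the tray, the bystanders are where they started, and the fingers are about 84 mm above the pad. Two readings stood out:
- **At the stop:** the fingertips read 74 mm high, 2 mm above the 72 mm given. I put this down to the tilted pad and the camera calibration.
- **During the press:** one force reading partway down was near zero, although a picture at that moment showed the lid already opening. I did not find out why.

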